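# Carry four grain samples to the drying rack in order

### The arm

A 6-joint arm with a two-finger parallel gripper is mounted at the origin on the work surface. World frame = base frame: x ahead of the robot, y to its left, z up, the work surface at z = 0. Lengths are in m, angles in rad, forces in N, time in s.
With the tool pointing down it reaches from about 0.375 to 0.975 m from the base axis. Payload 3.8 kg.
Tool frame: the origin (TCP) lies midway between the tips of the shut fingers; the grasp point (between the pads) lies 19 mm behind it; z points along the fingers, y is the direction in which the jaws open and shut (so a half turn about z gives the same grasp; the last joint's range is limited). The gripper opens to 85 mm and grips with 20 to 120 N. Pads are 22 mm wide; open, the fingers measure 114 mm over their backs; the gripper's body (76 mm by 85 mm) begins 54 mm behind the grasp point. The pads swing forward as they close: fully open they stand 13 mm farther back than shut.
Start: joints at [1.146, 0.264, 1.604, -0, 1.274, -0.037], TCP at [0.255, 0.625, 0.231] pointing down, gripper open.
Joint ranges: [-2.63, 2.63], [-0.94, 2.18], [0.31, 2.57], [-1.31, 4.45], [0, 2.66], [-2.55, 2.55]. Speed limits (rad/s): [2.57, 2.57, 3.14, 3.14, 3.14, 3.14].

### API

Orientations are given as a rotation vector (axis times angle).
In Python, from workcell import bot gives the robot as it stands. The module is installed in compiled form; this text tells all that it offers.
- The arm moves only by the tool play_rows, never from a script. Its argument "series" is a list of rows, each an object with "translation": the shift along the tool's x, y, z in m, a list of three; "spin": the turn about the tool's z in units of 5 degrees (1.0 is 5 degrees). In form: [{"translation": [dx, dy, dz], "spin": spin}, ...]. A call has 1 to 5 rows; each row shifts and turns the commanded pose from where the row before left it, along the tool's axes as they then stand; what a row does not reach is not made up. A row lasts 1/10 s, in which the tool goes at most 50 mm and 8.59 degrees, less where a joint would pass 70% of its speed; a pose out of reach is approached as far as the arm can. A call is refused whole if a number of a shift passes 0.05 or a number of a turn 1, either way. A call with a gripper value outside its range is refused whole. "jaw" is the gripper's target within -1 to 1 (fully open at 1, half-way at 0, shut at -1), set as the call begins (left out, the last holds). The fingers move at their own pace and stop on an object; "force" is the grip in N (left out, the last holds). Time passes only in rows, so rows that do not move let the fingers close. It gives the time, the measured TCP pose, the force and the opening at its end, in the units of the state.
- bot.read_state(): the state, without advancing time (a new reading comes with each control period).
- bot.read_camera(name): name is "scene" or "side" or "wrist"; returns the picture (384x512x3 uint8, blue, green, red); there is no depth.
- bot.get_calibration(name): a dict with "fov_y" (degrees; the focal length in pixels is half the picture's height over the tangent of half this angle, whatever the lens; pixels are square), "cx", "cy" (the principal point, pixels), "R" (3x3) and "t" (3): a world point X has camera coordinates R X + t. Camera axes: x right, y down, z forward; pixel columns grow to the right and rows downward; lengths in m; the calibration is good to about 2 mm. A picture is of the moment at which its call begins: read the wrist's pose just before it. get_calibration takes no time and is no camera call; for the wrist camera it gives the pose at the moment of the call.
- bot.finish_job(): hands the job in, once; it reports no verdict.
The state is a dict: "time": time; "q": joint angles; "joint_vel": joint speeds; "joint_torque": joint torques, N m; "tool_pos": TCP position; "tcp_rot": TCP orientation; "wrist_force": force on the tool from outside, world axes, zero at the start; "torque": the same for the moment, N m; "width": opening from 0.0 (shut) to 1.0 (fully open).
Only numpy, scipy, OpenCV 4.12 (cv2) and the standard library are available. Lean on these libraries where they do the work, as an engineer would, in place of code of your own. Each camera call takes 0.05 s, during which the arm holds its last target. There are 200 camera calls.

### The job

Carry the four sample containers one by one from the wooden board to the empty metal rack, keeping their order: the one now at the left end of the board, as seen from the robot, goes into the place at the rack's end that has the tall upright tab, the next one beside it, and so on. Keep every container upright, set it down in the middle of its place rather than dropping it, and leave all four standing there.

Things in the scene. Friction and masses are not known exactly. Their poses are not given: they have to be found in the camera images.
- tall_mid (a point): tall slim round grey tin, 38 mm diameter, 86 mm high, about 0.16 kg, standing on a pad of the wooden board. Point given: its centre, half-way up; z is its upright axis.
- low_mid (a point): low wide round grey tin, 60 mm diameter, 52 mm high, about 0.2 kg, standing on a pad of the wooden board. Point given: its centre, half-way up; z is its upright axis.
- square_mid (a point): square grey canister, 46 by 46 mm in plan and 58 mm high, with a round black cap 28 mm across and 10 mm high on top (68 mm in all), about 0.2 kg, standing on a pad of the wooden board, its sides up to 0.2 rad off the board's. Point given: half of the full 68 mm up, on its axis, which is 24 mm below the top of the square part; z is its upright axis, x and y are square to its sides.
- jar_mid (a point): round white jar, body 52 mm diameter up to 50 mm height, then tapering to a black cap 38 mm across; 76 mm high in all, about 0.18 kg, standing on a pad of the wooden board. Point given: its centre, half-way up (38 mm above its foot, on the straight part of the body); z is its upright axis.
- pad_a: round black rubber pad, 68 mm across and 3 mm thick, fixed on the wooden board; it marks the place where the tall slim tin stands at the start. Origin: centre of its underside, 16 mm above the bench; axes as the board's
- pad_b: round black rubber pad, 68 mm across and 3 mm thick, fixed on the wooden board; it marks the place where the low wide tin stands at the start. Origin: centre of its underside, 16 mm above the bench; axes as the board's
- pad_c: round black rubber pad, 68 mm across and 3 mm thick, fixed on the wooden board; it marks the place where the square canister stands at the start. Origin: centre of its underside, 16 mm above the bench; axes as the board's
- board: fixed wooden board, 84 x 336 mm, 16 mm high, with four alike black rubber pads 3 mm thick in a row at y = -120, -40, 40 and 120 mm, one container on each (their feet 19 mm above the bench); low end strips 28 mm above the bench. Origin: centre of its underside, on the bench; y along the row to the robot's left, x across it, away from the robot
- rack: fixed aluminium rack, 84 x 332 mm, its standing surface 12 mm above the origin. Five cross ribs, 3 mm thick and 12 mm above that surface, part it into four places in a row, centres at x = 0, y = -120, -40, 40, 120 mm (77 mm clear); no walls on the long sides. Origin: centre of its underside, on the bench; y along the row to the robot's left. It is nearer to the robot than the board, or farther
- tab: upright steel tab, 70 mm wide, 4 mm thick and 55 mm high, with a flange 20 mm broad along its top, fixed at one end of the rack (at y = +169 or -169 mm of the rack); it marks the end where the row begins. The other end has only a stub 12 mm high. Origin: centre of its lower edge, on the bench
Things that resemble listed ones, but are neither listed nor needed, are in the scene too. Leave any blue or green look-alike of the part that bears jar_mid alone.

How it is judged:
By the outcome, as a careful person would: the job done as asked, in the order asked, and still so for the second after the job is handed in, with the robot touching nothing.
It also fails if it takes over 99 s, if anything falls off the work surface, if the arm or the gripper's body presses on something with over 40 N, if the wrist force passes 120 N, or if a joint passes its speed limit or range.

## Working session

There is one attempt and no reset: what is moved stays moved. The work goes in short steps, Python scripts to look and compute and a tool call to move; the robot and the scene stay as the last step left them, time stands still between calls to the robot, and variables do not carry over. Pictures are saved under pics/ and viewed, about 12 in all and at most 16, crops included, and the job is handed in when it is done.

Besides the shell and the picture viewer there is one more tool, called after "Emit:" as name(argument=value, ...) on one line, values as JSON. play_rows: Moves the arm, as the interface text tells. Its arguments: {"type":"object","properties":{"series":{"type":"array","items":{"type":"object","properties":{"translation":{"type":"array","items":{"type":"number"}},"spin":{"type":"number"}}}},"jaw":{"type":"number"},"force":{"type":"number"}},"required":["series"]}

```bash
mkdir -p pics
python3 - <<'E'
from workcell import bot
import cv2
s=bot.read_state();print(s)
for n in("scene","side","wrist"):
    c=bot.get_calibration(n);print(n,c)
    cv2.imwrite(f"pics/{n}0.png",bot.read_camera(n))
E
```

```text
{'time': 0.0, 'q': array([ 1.14607498e+00,  2.64764139e-01,  1.60539118e+00,  1.03567247e-05,
        1.27370516e+00, -3.68921955e-02]), 'joint_vel': array([-1.97330523e-03, -6.97860661e-05,  1.62632345e-05,  9.57309427e-05,
        1.11336923e-03,  6.38962428e-04]), 'joint_torque': array([-7.88323928e-05, -5.15093887e+01, -3.67320657e+01,  1.33083804e-04,
        1.27577037e-02,  2.09690484e-05]), 'tool_pos': array([0.2549591 , 0.6241956 , 0.22994535]), 'tcp_rot': array([-0.60529232, -3.08218975,  0.00346369]), 'wrist_force': array([-0.36688495, -0.14748718, -0.29120091]), 'torque': array([ 0.00966825, -0.01797874, -0.00055901]), 'width': 0.9995716937185987}
scene {'fov_y': 46.605841130348594, 'cx': 256.144742592765, 'cy': 192.6456164549581, 'R': array([[-0.21850748,  0.97580235,  0.00801611],
       [ 0.8062839 ,  0.18516303, -0.5618015 ],
       [-0.54969151, -0.11629457, -0.82723323]]), 't': array([ 0.13804411, -0.43862812,  1.15487079])}
side {'fov_y': 43.962905947218196, 'cx': 251.82689911903606, 'cy': 194.2774572329318, 'R': array([[-0.91566813, -0.40192081,  0.00339764],
       [-0.31213833,  0.70574658, -0.6359964 ],
       [ 0.25322231, -0.58342217, -0.77168454]]), 't': array([0.55954139, 0.23391344, 0.8526807 ])}
wrist {'fov_y': 69.81893311670217, 'cx': 260.0352801997661, 'cy': 189.89235075660451, 'R': array([[ 0.37805916,  0.92578091, -0.00099163],
       [ 0.89353437, -0.36461006,  0.2620226 ],
       [ 0.24221396, -0.0999461 , -0.96506123]]), 't': array([-0.67409078, -0.03354487,  0.37769099])}
```

View pics/scene0.png

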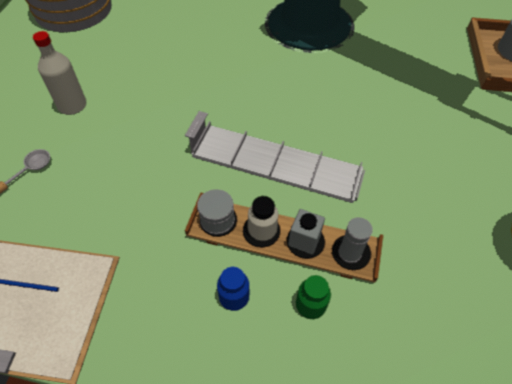

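View pics/side0.png

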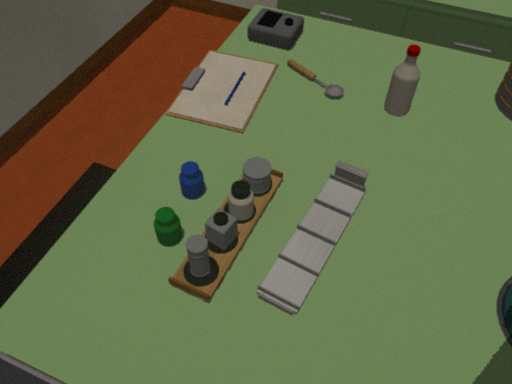

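The scene camera faces the robot, so +y is to the right in the picture. The robot's left-to-right order is tall tin, square canister, jar, low tin. The tab (197,125) is at the rack's -y end. In the side view the rack is nearer the robot, with the tab at (350,175).

```bash
cat > h.py <<'E'
import numpy as np, cv2
from workcell import bot
def f(c): return 192/np.tan(np.radians(c['fov_y'])/2)
def cast(c,uv,z):
    uv=np.atleast_2d(np.asarray(uv,float)); F=f(c)
    d=np.c_[(uv[:,0]-c['cx'])/F,(uv[:,1]-c['cy'])/F,np.ones(len(uv))]@c['R']
    o=-c['R'].T@c['t']
    return o+d*((z-o[2])/d[:,2])[:,None]
def proj(c,X):
    p=np.atleast_2d(X)@c['R'].T+c['t']
    return p[:,:2]/p[:,2:]*f(c)+[c['cx'],c['cy']]
E
python3 - <<'E'
from h import *
a=cv2.imread('pics/scene0.png');b=cv2.imread('pics/side0.png')
cv2.imwrite('pics/c1.png',cv2.resize(a[100:280,180:390],None,fx=3.6,fy=3.3,interpolation=2)) if 0 else cv2.imwrite('pics/c1.png',cv2.resize(a[100:290,180:390],None,fx=3,fy=3,interpolation=2))
for n,i in(('scene',a),('side',b)):
    c=bot.get_calibration(n)
    hsv=cv2.cvtColor(i,cv2.COLOR_BGR2HSV)
    print(n,'origin',-c['R'].T@c['t'])
c=bot.get_calibration('scene')
print('rackcorn z.012',cast(c,[(210,128),(362,166),(356,196),(194,156)],.012).round(3).tolist())
print('board z.016',cast(c,[(197,199),(383,240),(377,274),(188,234)],.02).round(3).tolist())
E
```

```text
scene origin [1.01864514 0.08081915 0.70781898]
side origin [0.36944979 0.55728053 0.8048675 ]
rackcorn z.012 [[0.418, -0.147, 0.012], [0.448, 0.173, 0.012], [0.522, 0.168, 0.012], [0.498, -0.157, 0.012]]
board z.016 [[0.6, -0.119, 0.02], [0.609, 0.222, 0.02], [0.676, 0.216, 0.02], [0.674, -0.113, 0.02]]
```

View pics/c1.png

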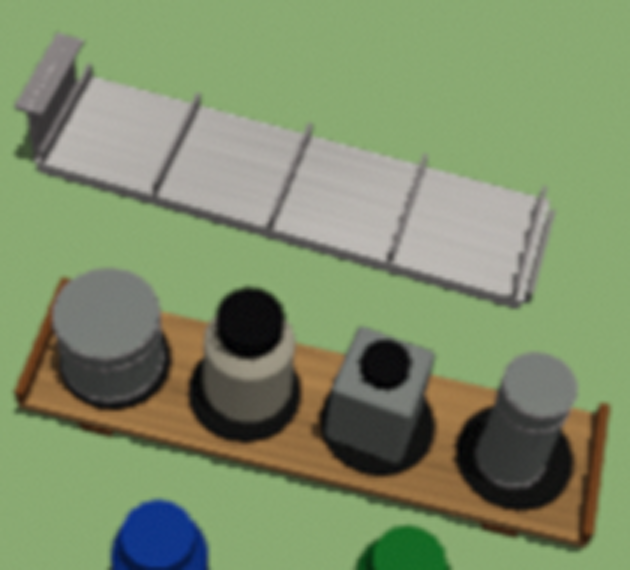

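View pics/wrist0.png

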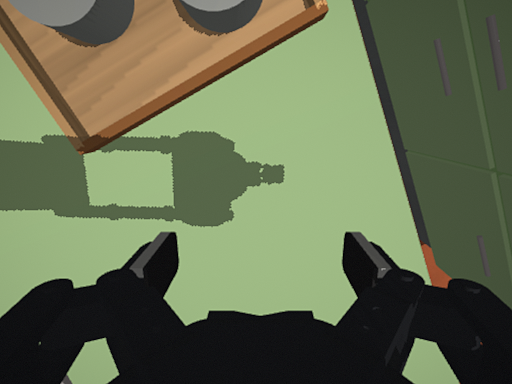

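```bash
cat >> h.py <<'E'
from scipy.spatial.transform import Rotation as Ro
def pose():
    s=bot.read_state(); return s['tool_pos'],Ro.from_rotvec(s['tcp_rot']).as_matrix(),s
def delta(target,ydir=None):
    """shift in the present tool axes; spin (units of 5 deg) to bring tool y to heading ydir (rad)"""
    p,R,s=pose(); d=R.T@(np.asarray(target)-p)
    h=np.arctan2(R[1,1],R[0,1]); print('pos',p.round(4),'yhead deg',np.degrees(h).round(2),'F',s['wrist_force'].round(1),'w',round(s['width'],3),'t',round(s['time'],2))
    print('tool shift mm',(d*1000).round(1),'spin', None if ydir is None else round(-np.degrees((ydir-h+np.pi/2)%np.pi-np.pi/2)/5,3))
E
python3 - <<'E'
from h import *
c=bot.get_calibration('wrist');p,R,s=pose()
print('cam in tool',R.T@(-c['R'].T@c['t']-p),'\nview axes in tool\n',(c['R']@R).round(3))
delta([.55,-0.02,.40],-0.03)
E
```

```text
cam in tool [ 0.06665028 -0.00016541 -0.14256712] 
view axes in tool
 [[ 0.     1.    -0.001]
 [-0.965 -0.    -0.262]
 [-0.262  0.001  0.965]]
pos [0.255  0.6243 0.2302] yhead deg 67.78 F [ 0.2  0.1 -0.4] w 1.002 t 0.15
tool shift mm [-516.7 -485.3 -168.9] spin 13.901
```

Emit:
play_rows(series=[{"translation": [-0.04, 0, -0.015], "spin": 1}, {"translation": [-0.05, 0, -0.015], "spin": 1}, {"translation": [-0.05, 0, -0.015], "spin": 1}, {"translation": [-0.05, 0, -0.015], "spin": 1}, {"translation": [-0.05, 0, -0.015], "spin": 1}], jaw=1, force=45)

```text
time: 0.65
tool_pos: [0.4504, 0.5, 0.3036]
tcp_rot: [-1.263, -2.876, 0.001]
wrist_force: [-0.2, 0.9, -0.0]
width: 1.005
```

Emit:
play_rows(series=[{"translation": [-0.05, 0, -0.015], "spin": 1}, {"translation": [-0.05, 0, -0.015], "spin": 1}, {"translation": [-0.05, 0, -0.015], "spin": 1}, {"translation": [-0.05, 0, -0.015], "spin": 1}, {"translation": [-0.05, 0, -0.015], "spin": 1}])

```text
time: 1.15
tool_pos: [0.5785, 0.2995, 0.3754]
tcp_rot: [-1.856, -2.534, 0.001]
wrist_force: [0.3, 0.8, -0.8]
width: 1.0
```

Emit:
play_rows(series=[{"translation": [-0.05, 0, -0.015], "spin": 1}, {"translation": [-0.05, 0, 0], "spin": 1}, {"translation": [-0.05, 0, 0], "spin": 1}, {"translation": [-0.05, -0.03, 0], "spin": 0.9}, {"translation": [-0.03, -0.03, 0], "spin": 0}])

```text
time: 1.65
tool_pos: [0.5555, 0.0811, 0.3887]
tcp_rot: [-2.259, -2.183, 0.003]
wrist_force: [-0.1, -0.0, 0.2]
width: 0.999
```

Emit:
play_rows(series=[{"translation": [-0.03, 0, 0], "spin": 0}, {"translation": [-0.02, 0, 0], "spin": 0}, {"translation": [0, 0, 0], "spin": 0}, {"translation": [0, 0, 0], "spin": 0}])

```text
time: 2.05
tool_pos: [0.554, 0.0342, 0.3897]
tcp_rot: [-2.255, -2.186, -0.0]
wrist_force: [0.3, 0.1, -1.0]
width: 1.003
```

Run:
```python
from h import *
import pickle
delta([.55,-0.02,.40],-0.03)
c=bot.get_calibration('wrist');im=bot.read_camera('wrist')
pickle.dump(c,open('w1.pkl','wb'));cv2.imwrite('pics/w1.png',im);cv2.imwrite('pics/w1v.png',cv2.resize(im,(768,576),interpolation=2))
```

```text
pos [0.554  0.0342 0.3897] yhead deg -1.79 F [ 0.3  0.1 -1. ] w 1.003 t 2.05
tool shift mm [-54.3  -2.3 -10.3] spin -0.013
```

View pics/w1v.png

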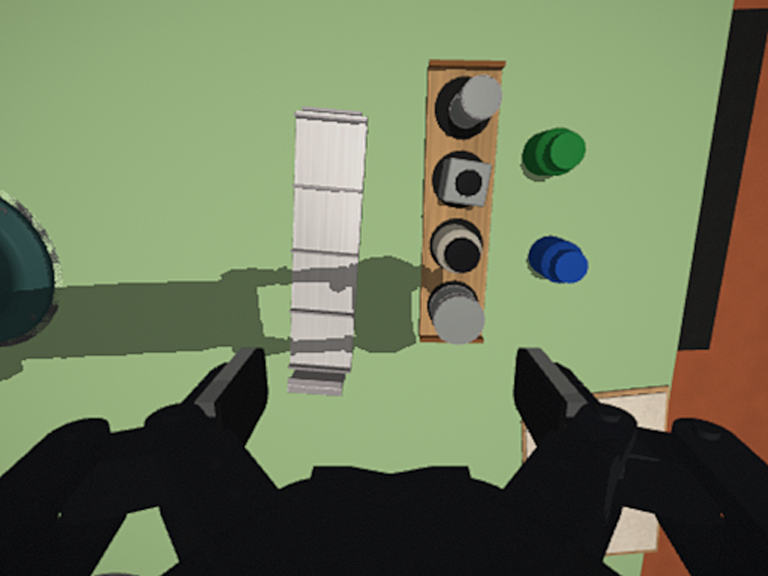

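The wrist view (1.5x) shows the rack at left (290-367, 110-395) with its tab at the bottom (316,382). The board is at right, with the tall tin top at (481,99), square cap at (469,182), jar cap at (462,254) and low tin top at (458,316). Next I segment these and cast rays.

```bash
cat > m.py <<'E'
from h import *
import pickle
def comp(mask,seed,zs,c,name,shape='c'):
    n,l,st,ce=cv2.connectedComponentsWithStats(mask.astype(np.uint8),connectivity=4)
    x,y=seed; k=l[y,x]
    if k==0: print(name,'no seed');return None
    m=(l==k).astype(np.uint8); cs,_=cv2.findContours(m,0,cv2.CHAIN_APPROX_NONE)
    cs=max(cs,key=len)[:,0,:]; P=cast(c,cs,zs)[:,:2]
    (cx,cy),r=cv2.minEnclosingCircle(P.astype(np.float32)); rc=cv2.minAreaRect((P*1000).astype(np.float32))
    print(name,'area',st[k,4],'circ',np.round([cx,cy,r],4),'rect',np.round(rc[0],1),np.round(rc[1],1),round(rc[2],1),'cent',cast(c,ce[k],zs)[0,:2].round(4))
    return m
E
python3 - <<'E'
from m import *
c=pickle.load(open('w1.pkl','rb'));im=cv2.imread('pics/w1.png');h=cv2.cvtColor(im,cv2.COLOR_BGR2HSV);H,S,V=[h[...,i].astype(int) for i in range(3)]
for x,y in((320,66),(316,75),(305,72),(312,121),(302,125),(308,169),(305,160),(305,211),(304,198),(220,100),(215,190),(285,150)): print((x,y),h[y,x])
def s(a):return (round(a[0]/1.5),round(a[1]/1.5))
comp((S<40)&(V>125)&(V<190),s((481,99)),.105,c,'tall')
comp(V<45,s((469,182)),.087,c,'sqcap')
comp(V<45,s((462,254)),.095,c,'jarcap')
comp((S<40)&(V>125)&(V<190),s((458,318)),.071,c,'low')
m=comp((H>5)&(H<20)&(S>100),(285,150),.016,c,'board')
comp((S<40)&(V>150),(220,100),.012,c,'rack')
g=np.abs(cv2.Sobel(cv2.GaussianBlur(im,(3,3),0).astype(float),-1,1,0)).sum(2)
E
```

```text
(320, 66) [ 30   8 151]
(316, 75) [ 35  10 151]
(305, 72) [50 12 62]
(312, 121) [ 0  0 30]
(302, 125) [ 39  11 158]
(308, 169) [150  10  25]
(305, 160) [ 0  0 20]
(305, 211) [ 36   9 140]
(304, 198) [ 25  11 139]
(220, 100) [ 16  13 220]
(215, 190) [ 18  13 196]
(285, 150) [ 16 125 165]
tall area 609 circ [0.6448 0.1685 0.0194] rect [644.4 168.7] [36.9 37.4] 46.5 cent [0.6447 0.1689]
sqcap area 232 circ [0.6368 0.0881 0.0138] rect [636.9  88.1] [25.1 24.6] 0.6 cent [0.6367 0.0886]
jarcap area 413 circ [0.6301 0.0136 0.0195] rect [629.6  13. ] [34.9 36.6] 44.6 cent [0.6297 0.0136]
low area 835 circ [ 0.632  -0.0698  0.0305] rect [631.3 -70.6] [58.5 59.1] 88.2 cent [ 0.6317 -0.0697]
board area 3655 circ [0.6381 0.0504 0.1753] rect [635.6  50.6] [341.6  86.4] 86.8 cent [0.6316 0.0838]
rack area 2093 circ [0.4813 0.1239 0.0577] rect [482.3 123.8] [78.7 86.2] 84.1 cent [0.4829 0.125 ]
```

Run:
```python
from m import *
c=pickle.load(open('w1.pkl','rb'));im=cv2.imread('pics/w1.png');h=cv2.cvtColor(im,cv2.COLOR_BGR2HSV);H,S,V=[h[...,i].astype(int) for i in range(3)]
cv2.imwrite('pics/rk.png',cv2.resize(im[65:270,180:260],None,fx=2.9*1,fy=2.9,interpolation=cv2.INTER_CUBIC))
# long edges: light pixels in each row
L=[];
for y in range(82,240,2):
    r=np.where((S[y,185:255]<35)&(V[y,185:255]>60))[0]+185
    if len(r)>20: L.append((r[0]-.5,r[-1]+.5,y))
L=np.array(L);a=cast(c,L[:,[0,2]],.012);b=cast(c,L[:,[1,2]],.012)
for n,P in(('near',a),('far',b)):
    k=np.polyfit(P[:,1],P[:,0],1);res=np.polyval(k,P[:,1])-P[:,0];g=abs(res)<.002;k=np.polyfit(P[g,1],P[g,0],1);print(n,'x=',k.round(4),'resid',res[g].std().round(4),g.sum(),len(g))
# ribs: profile along the mid line
ys=np.linspace(-.16,.19,701);
for off in(-.02,0,.02):
    prof=[]
    for y in ys:
        u,v=proj(c,[[.4795+off+.04*(y-.01),y,.024]])[0]
        prof.append(cv2.getRectSubPix(im,(1,1),(u,v))[0,0].mean())
    p=np.array(prof);d=p-cv2.GaussianBlur(p[:,None].astype(np.float32),(1,61),0)[:,0]
    from scipy.signal import find_peaks
    k,q=find_peaks(-d,height=15,distance=20);print(off,[(round(ys[i],4),round(float(-d[i]))) for i in k])
```

```text
near x= [0.115  0.4264] resid 0.0006 77 79
far x= [0.1162 0.5112] resid 0.0006 79 79
-0.02 [(np.float64(-0.158), 18), (np.float64(-0.1475), 51), (np.float64(-0.125), 40), (np.float64(-0.1105), 36), (np.float64(-0.0685), 70), (np.float64(-0.028), 43), (np.float64(-0.0125), 37), (np.float64(0.0105), 60), (np.float64(0.087), 49), (np.float64(0.1645), 75)]
0 [(np.float64(-0.15), 59), (np.float64(-0.1235), 41), (np.float64(-0.109), 36), (np.float64(-0.071), 67), (np.float64(-0.0405), 32), (np.float64(-0.0135), 38), (np.float64(0.0075), 59), (np.float64(0.0845), 50), (np.float64(0.162), 79)]
0.02 [(np.float64(-0.153), 32), (np.float64(-0.1265), 44), (np.float64(-0.105), 36), (np.float64(-0.074), 92), (np.float64(-0.0355), 44), (np.float64(-0.014), 30), (np.float64(0.005), 70), (np.float64(0.082), 55), (np.float64(0.16), 82)]
```

View pics/rk.png

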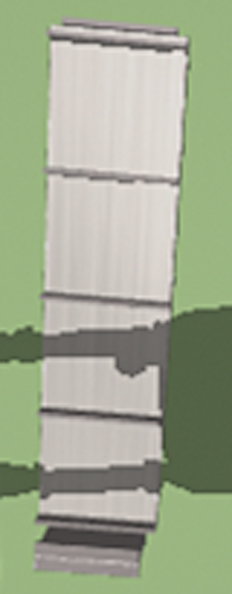

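Run:
```python
from m import *
c=pickle.load(open('w1.pkl','rb'));im=cv2.imread('pics/w1.png');h=cv2.cvtColor(im,cv2.COLOR_BGR2HSV);H,S,V=[h[...,i].astype(int) for i in range(3)]
R=np.zeros_like(V,bool);R[104:139,290:330]=1
m=R&(S<40)&(V>115)&(V<200)
comp(m,(325,121),.077,c,'sqtop')
comp((H>50)&(H<75)&(S>150)&(V<160),(370,100),.06,c,'green'); comp((H>105)&(S>150),(370,175),.06,c,'blue')
delta([.6446,.1688,.15],-.115)
```

```text
sqtop area 489 circ [0.6378 0.0886 0.0298] rect [637.7  89.2] [44.1 43.9] 79.0 cent [0.637  0.0899]
green area 997 circ [0.7342 0.117  0.0333] rect [734.3 117.5] [46.7 65.5] 88.2 cent [0.7339 0.1175]
blue area 900 circ [ 0.7482 -0.003   0.0362] rect [747.9  -3.7] [47.3 72.1] 62.7 cent [ 0.7474 -0.0027]
pos [0.5541 0.0347 0.3897] yhead deg -1.73 F [0.  0.6 0.2] w 1.002 t 2.1
tool shift mm [136.6  86.5 239.7] spin 0.972
```

Emit:
play_rows(series=[{"translation": [0, 0, 0.03], "spin": 0.97}, {"translation": [0.035, 0.019, 0.05], "spin": 0}, {"translation": [0.04, 0.02, 0.05], "spin": 0}, {"translation": [0.04, 0.02, 0.05], "spin": 0}, {"translation": [0.014, 0.015, 0.05], "spin": 0}], jaw=0.4)

```text
time: 2.6
tool_pos: [0.6253, 0.1311, 0.1999]
tcp_rot: [2.341, 2.094, 0.006]
wrist_force: [0.2, -0.2, 0.1]
width: 0.696
```

Emit:
play_rows(series=[{"translation": [0, 0, 0.01], "spin": 0}, {"translation": [0, 0, 0], "spin": 0}, {"translation": [0, 0, 0], "spin": 0}])

```text
time: 2.9
tool_pos: [0.6242, 0.1272, 0.1918]
tcp_rot: [2.344, 2.09, 0.002]
wrist_force: [0.1, -0.4, 0.7]
width: 0.703
```

Run:
```python
from h import *
import pickle
delta([.6446,.1688,.042],-.115)
c=bot.get_calibration('wrist');im=bot.read_camera('wrist')
pickle.dump(c,open('w2.pkl','wb'));cv2.imwrite('pics/w2.png',im)
```

```text
pos [0.6242 0.1272 0.1918] yhead deg -6.54 F [ 0.1 -0.4  0.7] w 0.703 t 2.9
tool shift mm [ 43.7  15.3 149.8] spin 0.01
```

View pics/w2.png

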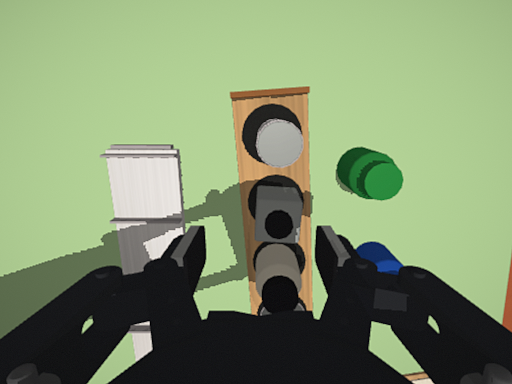

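This nearer view shows the tall tin top at (279,142), the square cap at (278,222), the jar cap at (280,292) and the last rack ribs at the left. I re-measure from it.

Run:
```python
from m import *
c=pickle.load(open('w2.pkl','rb'));im=cv2.imread('pics/w2.png');h=cv2.cvtColor(im,cv2.COLOR_BGR2HSV);H,S,V=[h[...,i].astype(int) for i in range(3)]
print(h[142,279],h[160,279],h[222,278],h[200,278],h[292,280])
comp((S<40)&(V>140),(279,142),.105,c,'tall')
comp(V<45,(278,222),.087,c,'sqcap')
R=np.zeros_like(V,bool);R[180:243,240:312]=1
comp(R&(S<40)&(V>=80),(262,205),.077,c,'sqtop')
print('rib ends z.024',cast(c,[(104,154),(179,157),(111,219),(182,220)],.024)[:,:2].round(4).tolist())
```

```text
[ 34  10 173] [ 35   9 167] [140  55  14] [40  9 83] [120  48  16]
tall area 1751 circ [0.6446 0.169  0.0197] rect [644.7 169.4] [38.4 38.2] 83.4 cent [0.6448 0.1694]
sqcap area 632 circ [0.6373 0.0905 0.0149] rect [637.8  90.4] [29.  26.1] 83.7 cent [0.6376 0.0905]
sqtop area 1302 circ [0.638  0.0959 0.035 ] rect [638.6  96.4] [57.8 44.8] 80.0 cent [0.6375 0.0964]
rib ends z.024 [[0.4521, 0.1713], [0.5354, 0.1583], [0.44, 0.094], [0.5245, 0.083]]
```

Emit:
play_rows(series=[{"translation": [0.03, 0.01, 0], "spin": 0}, {"translation": [0.0142, 0.0052, 0.03], "spin": 0}, {"translation": [0, 0, 0], "spin": 0}, {"translation": [0, 0, 0.04], "spin": 0}, {"translation": [0, 0, 0.04], "spin": 0}])

```text
time: 3.45
tool_pos: [0.6471, 0.1689, 0.0846]
tcp_rot: [2.342, 2.087, 0.011]
wrist_force: [0.2, -0.1, -0.6]
width: 0.704
```

Emit:
play_rows(series=[{"translation": [0, 0, 0.03], "spin": 0}, {"translation": [0, 0, 0.01], "spin": 0}, {"translation": [0, 0, 0], "spin": 0}])

```text
time: 3.75
tool_pos: [0.6434, 0.1682, 0.0403]
tcp_rot: [-2.346, -2.089, 0.002]
wrist_force: [0.3, -0.7, -0.6]
width: 0.698
```

Emit:
play_rows(series=[{"translation": [0, 0, 0], "spin": 0}, {"translation": [0, 0, 0], "spin": 0}, {"translation": [0, 0, 0], "spin": 0}, {"translation": [0, 0, 0], "spin": 0}, {"translation": [0, 0, 0], "spin": 0}], jaw=-1, force=45)

```text
time: 4.25
tool_pos: [0.646, 0.1694, 0.0436]
tcp_rot: [2.343, 2.089, 0.006]
wrist_force: [-2.4, -0.9, 6.6]
width: 0.436
```

Emit:
play_rows(series=[{"translation": [0, 0, 0], "spin": 0}, {"translation": [0, 0, 0], "spin": 0}, {"translation": [0, 0, 0], "spin": 0}])

```text
time: 4.55
tool_pos: [0.646, 0.1694, 0.0436]
tcp_rot: [2.343, 2.089, 0.006]
wrist_force: [-1.5, -0.0, 7.5]
width: 0.433
```

Emit:
play_rows(series=[{"translation": [0, 0, -0.01], "spin": 0}, {"translation": [0, 0, -0.025], "spin": 0}, {"translation": [0, 0, -0.03], "spin": 0}, {"translation": [0, 0, -0.03], "spin": 0}, {"translation": [0, 0, -0.015], "spin": 0}])

```text
time: 5.05
tool_pos: [0.6459, 0.1696, 0.1546]
tcp_rot: [2.343, 2.089, 0.008]
wrist_force: [0.8, 0.1, -1.7]
width: 0.433
```

Emit:
play_rows(series=[{"translation": [-0.02, -0.0104, 0], "spin": 0}, {"translation": [-0.035, -0.0182, 0], "spin": 0}, {"translation": [-0.044, -0.023, 0], "spin": 0}, {"translation": [-0.044, -0.023, 0], "spin": 0}, {"translation": [-0.044, -0.023, 0], "spin": 0}])

```text
time: 5.55
tool_pos: [0.5241, -0.0066, 0.1499]
tcp_rot: [2.344, 2.092, -0.0]
wrist_force: [0.3, -1.0, -1.8]
width: 0.434
```

Emit:
play_rows(series=[{"translation": [-0.044, -0.023, 0], "spin": 0}, {"translation": [-0.04, -0.0208, 0], "spin": 0}, {"translation": [-0.0205, -0.0106, 0], "spin": 0}, {"translation": [-0.01, -0.0052, 0], "spin": 0}, {"translation": [0, 0, 0], "spin": 0}])

```text
time: 6.05
tool_pos: [0.4526, -0.1132, 0.1502]
tcp_rot: [2.347, 2.088, 0.0]
wrist_force: [0.1, -1.3, -2.7]
width: 0.432
```

Run:
```python
from h import *
import pickle
delta([.4558,-.1122,.0366],-.115)
for n in('scene','side'):cv2.imwrite(f'pics/{n}1.png',bot.read_camera(n))
a=cv2.imread('pics/scene1.png')[90:290,150:390];b=cv2.imread('pics/side1.png')[120:320,160:400]
cv2.imwrite('pics/v1.png',cv2.resize(np.hstack([a,b]),None,fx=1.65,fy=1.65,interpolation=2))
```

```text
pos [ 0.4526 -0.1132  0.1502] yhead deg -6.7 F [ 0.1 -1.3 -2.7] w 0.432 t 6.05
tool shift mm [  1.3   3.  113.6] spin -0.021
```

View pics/v1.png

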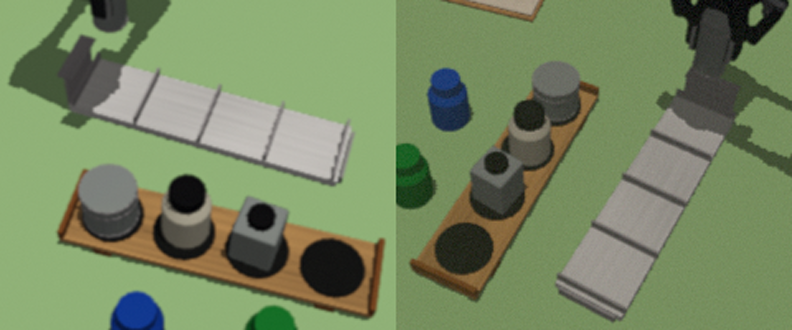

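The tall tin is held upright above the tab-end place. The central rib in the scene crop runs (220,86)-(198,144). I cross-check the rack centre from that.

Run:
```python
from h import *
c=bot.get_calibration('scene')
for r in([(220,86),(198,144)],[(283,104),(263,162)],[(158,70),(136,123)]):
    P=cast(c,[(u/1.65+150,v/1.65+90) for u,v in r],.022)[:,:2];print(P.round(4).tolist(),P.mean(0).round(4))
o=np.array([.4696,.007]);e=np.array([.1148,.9934])
print([(o+e*k).round(4).tolist() for k in(0,.08,-.08)])
```

```text
[[0.4305, 0.0109], [0.5225, 0.0024]] [0.4765 0.0067]
[[0.4413, 0.09], [0.5307, 0.0795]] [0.486  0.0847]
[[0.4223, -0.0689], [0.5089, -0.0749]] [ 0.4656 -0.0719]
[[0.4696, 0.007], [0.4788, 0.0865], [0.4604, -0.0725]]
```

Run:
```python
from m import *
c=pickle.load(open('w2.pkl','rb'));im=cv2.imread('pics/w2.png');h=cv2.cvtColor(im,cv2.COLOR_BGR2HSV);S=h[...,1].astype(int);V=h[...,2].astype(int)
for y in(170,180,190,200,210):
    r=np.where((S[y,90:205]<35)&(V[y,90:205]>60))[0]+90
    P=cast(c,[(r[0]-.5,y),(r[-1]+.5,y)],.012);m=P.mean(0);print(y,r[0],r[-1],P[:,:2].round(4).tolist(),m[:2].round(4),'line', round(.4688+.1156*m[1],4))
c=bot.get_calibration('scene');im=cv2.imread('pics/scene1.png');h=cv2.cvtColor(im,cv2.COLOR_BGR2HSV);S=h[...,1].astype(int);V=h[...,2].astype(int)
for x in(260,285,310,330):
    r=np.where((S[110:205,x]<40)&(V[110:205,x]>130))[0]+110
    P=cast(c,[(x,r[0]-.5),(x,r[-1]+.5)],.012);m=P.mean(0);print(x,r[0],r[-1],P[:,:2].round(4).tolist(),m[:2].round(4),'line',round(.4688+.1156*m[1],4))
```

```text
170 108 180 [[0.4443, 0.1514], [0.5305, 0.1415]] [0.4874 0.1465] line 0.4857
180 110 180 [[0.4435, 0.1392], [0.5282, 0.1295]] [0.4859 0.1343] line 0.4843
190 111 181 [[0.4416, 0.1269], [0.5271, 0.1171]] [0.4843 0.122 ] line 0.4829
200 112 182 [[0.4395, 0.1144], [0.5259, 0.1044]] [0.4827 0.1094] line 0.4814
210 114 183 [[0.4387, 0.1014], [0.5247, 0.0915]] [0.4817 0.0965] line 0.48
260 139 173 [[0.4231, -0.0387], [0.5107, -0.0195]] [ 0.4669 -0.0291] line 0.4654
285 146 180 [[0.43, 0.0149], [0.5163, 0.0309]] [0.4731 0.0229] line 0.4714
310 153 182 [[0.4367, 0.0673], [0.5102, 0.0786]] [0.4734 0.0729] line 0.4772
330 158 193 [[0.4405, 0.1082], [0.527, 0.1193]] [0.4837 0.1138] line 0.482
```

Emit:
play_rows(series=[{"translation": [0.0015, 0.004, 0], "spin": 0}, {"translation": [0, 0, 0.03], "spin": 0}, {"translation": [0, 0, 0.04], "spin": 0}, {"translation": [0, 0, 0.03], "spin": 0}, {"translation": [0, 0, 0.008], "spin": 0}])

```text
time: 6.65
tool_pos: [0.4549, -0.1094, 0.0384]
tcp_rot: [-2.339, -2.088, 0.006]
wrist_force: [-0.7, 0.8, -2.2]
width: 0.434
```

Emit:
play_rows(series=[{"translation": [0, 0, 0.002], "spin": 0}, {"translation": [0, 0, 0.001], "spin": 0}, {"translation": [0, 0, 0], "spin": 0}, {"translation": [0, 0, 0], "spin": 0}])

```text
time: 7.05
tool_pos: [0.4589, -0.1118, 0.0407]
tcp_rot: [2.343, 2.089, 0.003]
wrist_force: [0.4, 0.4, -1.6]
width: 0.429
```

Run:
```python
from h import *
delta([.4568,-.1122,.0366],-.115)
```

```text
pos [ 0.4589 -0.1118  0.0407] yhead deg -6.56 F [ 0.4  0.4 -1.6] w 0.429 t 7.05
tool shift mm [-0.6 -2.1  4.1] spin 0.005
```

Emit:
play_rows(series=[{"translation": [0, -0.002, 0.002], "spin": 0}, {"translation": [0, 0, 0.001], "spin": 0}, {"translation": [0, 0, 0], "spin": 0}])

```text
time: 7.35
tool_pos: [0.4554, -0.1113, 0.0366]
tcp_rot: [2.345, 2.09, 0.0]
wrist_force: [-2.8, -0.8, 3.7]
width: 0.43
```

Emit:
play_rows(series=[{"translation": [0, 0, 0.001], "spin": 0}, {"translation": [0, 0, 0], "spin": 0}])

```text
time: 7.55
tool_pos: [0.4555, -0.1114, 0.0366]
tcp_rot: [-2.345, -2.09, 0.001]
wrist_force: [-5.6, 1.9, 13.7]
width: 0.431
```

Emit:
play_rows(series=[{"translation": [0, 0, 0.001], "spin": 0}, {"translation": [0, 0, 0], "spin": 0}])

```text
time: 7.75
tool_pos: [0.4555, -0.1114, 0.0365]
tcp_rot: [-2.345, -2.09, 0.001]
wrist_force: [-8.6, 1.5, 21.2]
width: 0.434
```

Contact at TCP z = 0.0366, as expected. I ease off, release, rise and look.

Emit:
play_rows(series=[{"translation": [0, 0, -0.002], "spin": 0}, {"translation": [0, 0, 0], "spin": 0}])

```text
time: 7.95
tool_pos: [0.4559, -0.1114, 0.0366]
tcp_rot: [2.344, 2.09, 0.001]
wrist_force: [-2.4, 0.5, 5.3]
width: 0.436
```

Emit:
play_rows(series=[{"translation": [0, 0, 0], "spin": 0}, {"translation": [0, 0, 0], "spin": 0}, {"translation": [0, 0, 0], "spin": 0}, {"translation": [0, 0, 0], "spin": 0}, {"translation": [0, 0, 0], "spin": 0}], jaw=0.4)

```text
time: 8.45
tool_pos: [0.4553, -0.1111, 0.0359]
tcp_rot: [-2.345, -2.09, 0.0]
wrist_force: [-0.1, 0.8, -0.4]
width: 0.7
```

Emit:
play_rows(series=[{"translation": [0, 0, -0.02], "spin": 0}, {"translation": [0, 0, -0.04], "spin": 0}, {"translation": [0, 0, -0.045], "spin": 0}, {"translation": [0, 0, -0.045], "spin": 0}, {"translation": [0, 0, 0], "spin": 0}])

```text
time: 8.95
tool_pos: [0.4603, -0.1126, 0.1936]
tcp_rot: [2.336, 2.083, 0.011]
wrist_force: [1.9, 0.5, 0.3]
width: 0.701
```

Run:
```python
from h import *
for n in('scene','side'):cv2.imwrite(f'pics/{n}2.png',bot.read_camera(n))
a=cv2.imread('pics/scene2.png')[90:290,150:390];b=cv2.imread('pics/side2.png')[120:320,160:400]
cv2.imwrite('pics/v2.png',cv2.resize(np.hstack([a,b]),None,fx=1.65,fy=1.65,interpolation=2))
delta([.6375,.0895,.15],-.192)
```

```text
pos [ 0.4565 -0.1115  0.1876] yhead deg -6.57 F [ 0.2  0.9 -0.2] w 0.698 t 9.05
tool shift mm [220.4 156.7  38.1] spin 0.887
```

View pics/v2.png

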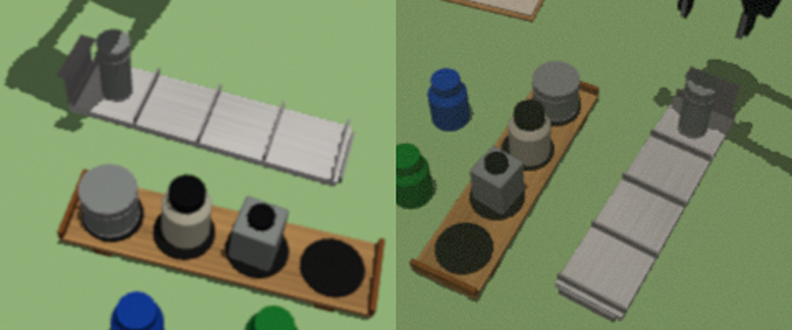

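Emit:
play_rows(series=[{"translation": [0.02, 0.014, 0], "spin": 0}, {"translation": [0.038, 0.027, 0], "spin": 0}, {"translation": [0.038, 0.027, 0], "spin": 0}, {"translation": [0.038, 0.027, 0], "spin": 0}, {"translation": [0.038, 0.027, 0], "spin": 0}], jaw=0.5)

```text
time: 9.55
tool_pos: [0.5956, 0.0472, 0.183]
tcp_rot: [-2.343, -2.089, 0.006]
wrist_force: [0.8, -1.1, 0.8]
width: 0.749
```

Emit:
play_rows(series=[{"translation": [0.032, 0.023, 0], "spin": 0}, {"translation": [0.0164, 0.0117, 0], "spin": 0}, {"translation": [0, 0, 0], "spin": 0.88}, {"translation": [0, 0, 0], "spin": 0}, {"translation": [0, 0, 0], "spin": 0}])

```text
time: 10.05
tool_pos: [0.6348, 0.0896, 0.1837]
tcp_rot: [-2.42, -2.0, 0.005]
wrist_force: [0.6, -1.0, -0.7]
width: 0.751
```

Run:
```python
from m import *
delta([.6375,.0895,.034],-.192)
c=bot.get_calibration('wrist');im=bot.read_camera('wrist');cv2.imwrite('pics/w3.png',im)
print(proj(c,[[.6375,.0895,.087],[.63,.0136,.095]]).round())
h=cv2.cvtColor(im,cv2.COLOR_BGR2HSV);V=h[...,2].astype(int);S=h[...,1].astype(int)
u,v=proj(c,[[.6375,.0895,.087]])[0].astype(int)
comp(V<45,(u,v),.087,c,'sqcap')
```

```text
pos [0.6348 0.0896 0.1837] yhead deg -10.87 F [ 0.6 -1.  -0.7] w 0.751 t 10.05
tool shift mm [  0.6   3.2 149.7] spin 0.026
[[264. 191.]
 [271. 271.]]
sqcap area 702 circ [0.6379 0.0895 0.0141] rect [638.2  89.6] [27.1 26.2] 79.2 cent [0.6379 0.0896]
```

View pics/w3.png

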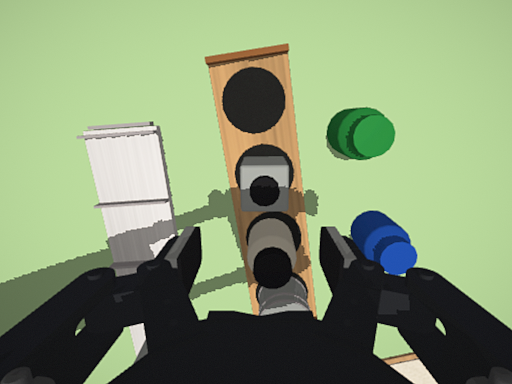

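The square canister (241-288, 157-210) is now square with the jaws, so I descend and grip.

Emit:
play_rows(series=[{"translation": [0.0006, 0.003, 0], "spin": 0}, {"translation": [0, 0, 0.03], "spin": 0}, {"translation": [0, 0, 0.04], "spin": 0}, {"translation": [0, 0, 0.04], "spin": 0}, {"translation": [0, 0, 0.03], "spin": 0}])

```text
time: 10.6
tool_pos: [0.638, 0.0892, 0.0437]
tcp_rot: [-2.423, -1.998, 0.002]
wrist_force: [-0.5, -0.2, 0.6]
width: 0.748
```

Emit:
play_rows(series=[{"translation": [0, 0, 0.008], "spin": 0}, {"translation": [0, 0, 0], "spin": 0}, {"translation": [0, 0, 0], "spin": 0}])

```text
time: 10.9
tool_pos: [0.6409, 0.0898, 0.0399]
tcp_rot: [2.423, 1.998, 0.004]
wrist_force: [0.7, 0.7, 0.1]
width: 0.751
```

Emit:
play_rows(series=[{"translation": [0, 0, 0], "spin": 0}, {"translation": [0, 0, 0], "spin": 0}, {"translation": [0, 0, 0], "spin": 0}, {"translation": [0, 0, 0], "spin": 0}, {"translation": [0, 0, 0], "spin": 0}], jaw=-1)

```text
time: 11.4
tool_pos: [0.6414, 0.0901, 0.0409]
tcp_rot: [2.422, 1.997, 0.006]
wrist_force: [-0.5, -0.7, 6.0]
width: 0.537
```

Emit:
play_rows(series=[{"translation": [0, 0, 0], "spin": 0}, {"translation": [0, 0, 0], "spin": 0}])

```text
time: 11.6
tool_pos: [0.6414, 0.0901, 0.0409]
tcp_rot: [2.422, 1.997, 0.006]
wrist_force: [0.4, 0.4, 6.6]
width: 0.534
```

Emit:
play_rows(series=[{"translation": [0, 0, -0.01], "spin": 0}, {"translation": [0, 0, -0.025], "spin": 0}, {"translation": [0, 0, -0.03], "spin": 0}, {"translation": [0, 0, -0.03], "spin": 0}, {"translation": [0, 0, -0.02], "spin": -0.86}])

```text
time: 12.1
tool_pos: [0.6402, 0.09, 0.1561]
tcp_rot: [2.344, 2.089, 0.004]
wrist_force: [0.6, -0.4, -2.0]
width: 0.534
```

Run:
```python
from h import *
delta([.466,-.0327,.15],-.115)
```

```text
pos [0.6402 0.09   0.1561] yhead deg -6.58 F [ 0.6 -0.4 -2. ] w 0.534 t 12.1
tool shift mm [-141.8 -159.     5.5] spin 0.002
```

Emit:
play_rows(series=[{"translation": [-0.0142, -0.0159, 0], "spin": 0}, {"translation": [-0.027, -0.03, 0], "spin": 0}, {"translation": [-0.031, -0.0348, 0], "spin": 0}, {"translation": [-0.031, -0.0348, 0], "spin": 0}, {"translation": [-0.0255, -0.0286, 0], "spin": 0}])

```text
time: 12.6
tool_pos: [0.4787, -0.0221, 0.1529]
tcp_rot: [-2.346, -2.089, 0.002]
wrist_force: [-0.3, -1.1, -1.5]
width: 0.535
```

Emit:
play_rows(series=[{"translation": [-0.0131, -0.0149, 0], "spin": 0}, {"translation": [0, 0, 0], "spin": 0}, {"translation": [0, 0, 0], "spin": 0}, {"translation": [0, 0, 0], "spin": 0}])

```text
time: 13.0
tool_pos: [0.4661, -0.0321, 0.1537]
tcp_rot: [2.346, 2.088, 0.002]
wrist_force: [-0.2, -0.3, -0.7]
width: 0.532
```

Run:
```python
from h import *
delta([.466,-.0327,.0339],-.115)
```

```text
pos [ 0.4661 -0.0321  0.1537] yhead deg -6.65 F [-0.2 -0.3 -0.7] w 0.532 t 13.0
tool shift mm [ -0.6  -0.2 119.8] spin -0.012
```

Emit:
play_rows(series=[{"translation": [0, 0, 0.02], "spin": 0}, {"translation": [0, 0, 0.035], "spin": 0}, {"translation": [0, 0, 0.035], "spin": 0}, {"translation": [0, 0, 0.018], "spin": 0}, {"translation": [0, 0, 0.004], "spin": 0}])

```text
time: 13.5
tool_pos: [0.4633, -0.0316, 0.0383]
tcp_rot: [-2.343, -2.087, 0.006]
wrist_force: [0.4, 0.6, -1.8]
width: 0.53
```

Emit:
play_rows(series=[{"translation": [0, 0, 0.001], "spin": 0}, {"translation": [0, 0, 0], "spin": 0}, {"translation": [0, 0, 0], "spin": 0}])

```text
time: 13.8
tool_pos: [0.4666, -0.0326, 0.0415]
tcp_rot: [2.345, 2.087, 0.003]
wrist_force: [-0.3, 0.2, -0.7]
width: 0.534
```

Run:
```python
from h import *
delta([.466,-.0327,.0339],-.115)
```

```text
pos [ 0.4666 -0.0326  0.0415] yhead deg -6.65 F [-0.3  0.2 -0.7] w 0.534 t 13.8
tool shift mm [-0.2 -0.6  7.6] spin -0.013
```

Emit:
play_rows(series=[{"translation": [0, 0, 0.003], "spin": 0}, {"translation": [0, 0, 0.002], "spin": 0}, {"translation": [0, 0, 0], "spin": 0}, {"translation": [0, 0, 0], "spin": 0}])

```text
time: 14.2
tool_pos: [0.4648, -0.0325, 0.0351]
tcp_rot: [2.347, 2.088, 0.0]
wrist_force: [0.5, -0.1, -2.1]
width: 0.533
```

Emit:
play_rows(series=[{"translation": [0, 0, 0.001], "spin": 0}, {"translation": [0, 0, 0], "spin": 0}])

```text
time: 14.4
tool_pos: [0.4649, -0.0325, 0.034]
tcp_rot: [-2.347, -2.088, 0.0]
wrist_force: [-0.7, 0.5, -2.3]
width: 0.534
```

Emit:
play_rows(series=[{"translation": [0, 0, 0.001], "spin": 0}, {"translation": [0, 0, 0], "spin": 0}])

```text
time: 14.6
tool_pos: [0.4649, -0.0325, 0.0339]
tcp_rot: [-2.347, -2.088, 0.001]
wrist_force: [-4.3, -0.4, 7.3]
width: 0.537
```

Contact at the expected height. I release, rise, and head for the jar.

Emit:
play_rows(series=[{"translation": [0, 0, 0], "spin": 0}, {"translation": [0, 0, 0], "spin": 0}, {"translation": [0, 0, 0], "spin": 0}, {"translation": [0, 0, 0], "spin": 0}, {"translation": [0, 0, 0], "spin": 0}], jaw=0.5)

```text
time: 15.1
tool_pos: [0.4649, -0.0325, 0.033]
tcp_rot: [-2.347, -2.088, 0.0]
wrist_force: [-0.1, -0.6, 0.2]
width: 0.751
```

Emit:
play_rows(series=[{"translation": [0, 0, -0.02], "spin": 0}, {"translation": [0, 0, -0.04], "spin": 0}, {"translation": [0, 0, -0.045], "spin": 0}, {"translation": [0, 0, -0.045], "spin": 0}, {"translation": [0, 0, 0], "spin": 0}])

```text
time: 15.6
tool_pos: [0.4701, -0.0331, 0.1906]
tcp_rot: [2.339, 2.082, 0.014]
wrist_force: [1.3, 0.3, 0.2]
width: 0.749
```

Run:
```python
from h import *
delta([.630,.0136,.18],-.115)
```

```text
pos [ 0.4701 -0.0331  0.1906] yhead deg -6.67 F [1.3 0.3 0.2] w 0.749 t 15.6
tool shift mm [ 65.  153.3  12.7] spin -0.015
```

Emit:
play_rows(series=[{"translation": [0.012, 0.028, 0], "spin": 0}, {"translation": [0.018, 0.042, 0], "spin": 0}, {"translation": [0.018, 0.042, 0], "spin": 0}, {"translation": [0.012, 0.03, 0], "spin": 0}, {"translation": [0.005, 0.0135, 0], "spin": 0}], jaw=0.6)

```text
time: 16.1
tool_pos: [0.6293, 0.0149, 0.1818]
tcp_rot: [-2.346, -2.089, -0.0]
wrist_force: [0.0, 0.2, 0.3]
width: 0.796
```

Emit:
play_rows(series=[{"translation": [0, 0, 0], "spin": 0}, {"translation": [0, 0, 0], "spin": 0}, {"translation": [0, 0, 0], "spin": 0}])

```text
time: 16.4
tool_pos: [0.6256, 0.0137, 0.1824]
tcp_rot: [-2.346, -2.088, 0.002]
wrist_force: [0.2, -0.3, -0.4]
width: 0.798
```

Run:
```python
from m import *
delta([.630,.0136,.031],-.115)
c=bot.get_calibration('wrist');im=bot.read_camera('wrist');cv2.imwrite('pics/w4.png',im)
h=cv2.cvtColor(im,cv2.COLOR_BGR2HSV);V=h[...,2].astype(int)
u,v=proj(c,[[.630,.0136,.095]])[0].astype(int);print(u,v)
comp(V<45,(u,v),.095,c,'jarcap')
```

```text
pos [0.6256 0.0137 0.1824] yhead deg -6.68 F [ 0.2 -0.3 -0.4] w 0.798 t 16.4
tool shift mm [  0.4   4.6 151.4] spin -0.018
265 193
jarcap area 1693 circ [ 0.6273 -0.0043  0.0379] rect [626.8  -0.7] [49.5 65.6] 9.0 cent [0.631  0.0095]
```

View pics/w4.png

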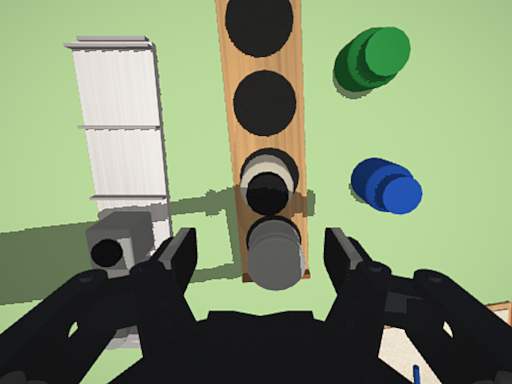

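The jar cap at (266,194) matches the projected (265,193), and the canister stands in place 2 (about (118,245)). I descend on the jar.

Emit:
play_rows(series=[{"translation": [0.0004, 0.004, 0], "spin": 0}, {"translation": [0, 0, 0.03], "spin": 0}, {"translation": [0, 0, 0.04], "spin": 0}, {"translation": [0, 0, 0.04], "spin": 0}, {"translation": [0, 0, 0.032], "spin": 0}])

```text
time: 16.95
tool_pos: [0.6299, 0.0137, 0.0393]
tcp_rot: [-2.347, -2.088, 0.001]
wrist_force: [-0.6, 0.4, 0.3]
width: 0.797
```

Emit:
play_rows(series=[{"translation": [0, 0, 0.008], "spin": 0}, {"translation": [0, 0, 0], "spin": 0}, {"translation": [0, 0, 0], "spin": 0}, {"translation": [0, 0, 0], "spin": 0}])

```text
time: 17.35
tool_pos: [0.6332, 0.0138, 0.0359]
tcp_rot: [2.345, 2.086, 0.005]
wrist_force: [-1.3, 0.5, 0.4]
width: 0.8
```

Run:
```python
from h import *
delta([.630,.0136,.031],-.115)
```

```text
pos [0.6332 0.0138 0.0359] yhead deg -6.67 F [-1.3  0.5  0.4] w 0.8 t 17.35
tool shift mm [-0.6 -3.2  4.9] spin -0.016
```

Emit:
play_rows(series=[{"translation": [0, -0.003, 0.004], "spin": 0}, {"translation": [0, 0, 0], "spin": 0}, {"translation": [0, 0, 0], "spin": 0}])

```text
time: 17.65
tool_pos: [0.628, 0.0143, 0.0295]
tcp_rot: [2.347, 2.088, 0.001]
wrist_force: [-0.8, -0.2, 0.2]
width: 0.798
```

Emit:
play_rows(series=[{"translation": [0, 0, 0], "spin": 0}, {"translation": [0, 0, 0], "spin": 0}, {"translation": [0, 0, 0], "spin": 0}, {"translation": [0, 0, 0], "spin": 0}, {"translation": [0, 0, 0], "spin": 0}], jaw=-1)

```text
time: 18.15
tool_pos: [0.629, 0.0142, 0.0299]
tcp_rot: [2.346, 2.088, 0.002]
wrist_force: [2.4, 0.3, 5.5]
width: 0.593
```

Emit:
play_rows(series=[{"translation": [0, 0, 0], "spin": 0}, {"translation": [0, 0, 0], "spin": 0}])

```text
time: 18.35
tool_pos: [0.629, 0.0142, 0.0299]
tcp_rot: [2.346, 2.088, 0.002]
wrist_force: [0.5, -0.4, 5.9]
width: 0.593
```

Emit:
play_rows(series=[{"translation": [0, 0, -0.01], "spin": 0}, {"translation": [0, 0, -0.025], "spin": 0}, {"translation": [0, 0, -0.03], "spin": 0}, {"translation": [0, 0, -0.03], "spin": 0}, {"translation": [0, 0, -0.025], "spin": 0}])

```text
time: 18.85
tool_pos: [0.6268, 0.0143, 0.1497]
tcp_rot: [-2.346, -2.088, 0.002]
wrist_force: [-0.3, -0.1, -2.0]
width: 0.594
```

Run:
```python
from h import *
delta([.4752,.0467,.15],-.115)
```

```text
pos [0.6268 0.0143 0.1497] yhead deg -6.67 F [-0.3 -0.1 -2. ] w 0.594 t 18.85
tool shift mm [  14.5 -154.4    0. ] spin -0.016
```

Emit:
play_rows(series=[{"translation": [0.002, -0.018, 0], "spin": 0}, {"translation": [0.003, -0.036, 0], "spin": 0}, {"translation": [0.004, -0.042, 0], "spin": 0}, {"translation": [0.003, -0.036, 0], "spin": 0}, {"translation": [0.0025, -0.0224, 0], "spin": 0}])

```text
time: 19.35
tool_pos: [0.4716, 0.0469, 0.1474]
tcp_rot: [-2.344, -2.086, 0.007]
wrist_force: [0.4, 0.7, -1.3]
width: 0.593
```

Emit:
play_rows(series=[{"translation": [0, 0, 0], "spin": 0}, {"translation": [0, 0, 0], "spin": 0}, {"translation": [0, 0, 0], "spin": 0}, {"translation": [0, 0, 0.02], "spin": 0}, {"translation": [0, 0, 0.035], "spin": 0}])

```text
time: 19.85
tool_pos: [0.4807, 0.0465, 0.0965]
tcp_rot: [2.344, 2.085, 0.009]
wrist_force: [1.0, 0.8, -1.1]
width: 0.594
```

Emit:
play_rows(series=[{"translation": [0, 0, 0.035], "spin": 0}, {"translation": [0, 0, 0.02], "spin": 0}, {"translation": [0, 0, 0.007], "spin": 0}, {"translation": [0, 0, 0], "spin": 0}, {"translation": [0, 0, 0], "spin": 0}])

```text
time: 20.35
tool_pos: [0.4778, 0.0466, 0.033]
tcp_rot: [2.346, 2.087, 0.002]
wrist_force: [-0.2, -0.6, -1.7]
width: 0.593
```

Run:
```python
from h import *
delta([.4752,.0467,.0229],-.115)
```

```text
pos [0.4778 0.0466 0.033 ] yhead deg -6.68 F [-0.2 -0.6 -1.7] w 0.593 t 20.35
tool shift mm [-0.2 -2.6 10.1] spin -0.019
```

Emit:
play_rows(series=[{"translation": [0, -0.0015, 0.004], "spin": 0}, {"translation": [0, 0, 0.003], "spin": 0}, {"translation": [0, 0, 0], "spin": 0}, {"translation": [0, 0, 0], "spin": 0}])

```text
time: 20.75
tool_pos: [0.4749, 0.0468, 0.0253]
tcp_rot: [2.347, 2.088, 0.001]
wrist_force: [0.8, -0.8, -1.7]
width: 0.597
```

Emit:
play_rows(series=[{"translation": [0, 0, 0.001], "spin": 0}, {"translation": [0, 0, 0], "spin": 0}])

```text
time: 20.95
tool_pos: [0.4748, 0.0468, 0.0241]
tcp_rot: [2.347, 2.088, 0.0]
wrist_force: [-0.1, 0.6, -3.1]
width: 0.593
```

Emit:
play_rows(series=[{"translation": [0, 0, 0.001], "spin": 0}, {"translation": [0, 0, 0], "spin": 0}])

```text
time: 21.15
tool_pos: [0.4747, 0.0468, 0.0229]
tcp_rot: [-2.347, -2.088, 0.0]
wrist_force: [-0.0, 0.6, -2.4]
width: 0.596
```

Emit:
play_rows(series=[{"translation": [0, 0, 0.0008], "spin": 0}, {"translation": [0, 0, 0], "spin": 0}, {"translation": [0, 0, 0], "spin": 0}])

```text
time: 21.45
tool_pos: [0.4747, 0.0468, 0.0229]
tcp_rot: [-2.347, -2.088, 0.001]
wrist_force: [-3.1, 0.7, 5.6]
width: 0.593
```

Emit:
play_rows(series=[{"translation": [0, 0, 0], "spin": 0}, {"translation": [0, 0, 0], "spin": 0}, {"translation": [0, 0, 0], "spin": 0}, {"translation": [0, 0, 0], "spin": 0}, {"translation": [0, 0, 0], "spin": 0}], jaw=0.6)

```text
time: 21.95
tool_pos: [0.4748, 0.0468, 0.0222]
tcp_rot: [-2.347, -2.088, 0.0]
wrist_force: [-0.4, -0.9, 0.2]
width: 0.801
```

Emit:
play_rows(series=[{"translation": [0, 0, -0.02], "spin": 0}, {"translation": [0, 0, -0.04], "spin": 0}, {"translation": [0, 0, -0.045], "spin": 0}, {"translation": [0, 0, -0.045], "spin": 0}, {"translation": [0, 0, 0], "spin": 0}])

```text
time: 22.45
tool_pos: [0.4801, 0.047, 0.1798]
tcp_rot: [2.34, 2.083, 0.017]
wrist_force: [1.1, 0.4, 0.4]
width: 0.793
```

Emit:
play_rows(series=[{"translation": [-0.01, 0.018, 0], "spin": 0}, {"translation": [-0.022, 0.038, 0], "spin": 0}, {"translation": [-0.022, 0.039, 0], "spin": 0}, {"translation": [-0.022, 0.039, 0], "spin": 0}, {"translation": [-0.016, 0.025, 0], "spin": 0}], jaw=0.85)

```text
time: 22.95
tool_pos: [0.6239, -0.0648, 0.1713]
tcp_rot: [2.347, 2.087, -0.0]
wrist_force: [-0.1, 0.2, 0.6]
width: 0.923
```

Emit:
play_rows(series=[{"translation": [-0.006, 0.011, 0], "spin": 0}, {"translation": [0, 0, 0], "spin": 0}, {"translation": [0, 0, 0], "spin": 0}, {"translation": [0, 0, 0], "spin": 0}])

```text
time: 23.35
tool_pos: [0.6309, -0.0692, 0.1719]
tcp_rot: [-2.345, -2.089, 0.001]
wrist_force: [-0.4, 0.1, 0.2]
width: 0.923
```

Run:
```python
from m import *
delta([.6317,-.0700,.026],-.115)
c=bot.get_calibration('wrist');im=bot.read_camera('wrist');cv2.imwrite('pics/w5.png',im)
h=cv2.cvtColor(im,cv2.COLOR_BGR2HSV);V=h[...,2].astype(int);S=h[...,1].astype(int)
u,v=proj(c,[[.6317,-.07,.071]])[0].astype(int);print(u,v,h[v,u])
comp((S<40)&(abs(V-V[v,u])<25),(u,v),.071,c,'low')
```

```text
pos [ 0.6309 -0.0692  0.1719] yhead deg -6.62 F [-0.4  0.1  0.2] w 0.923 t 23.35
tool shift mm [ -0.7   1.1 145.9] spin -0.007
261 191 [20  8 90]
low area 1748 circ [ 0.6312 -0.0752  0.0293] rect [630.3 -82.7] [35.2 58.2] 83.4 cent [ 0.6301 -0.0814]
```

View pics/w5.png

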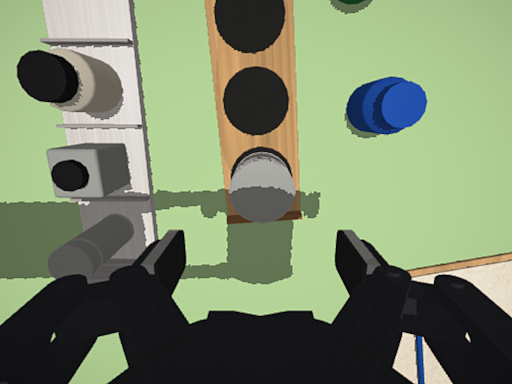

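The low tin's top, centred near (262,189), matches the projected (261,191). The three others stand upright in their places. I descend.

Emit:
play_rows(series=[{"translation": [-0.0005, 0, 0.02], "spin": 0}, {"translation": [0, 0, 0.035], "spin": 0}, {"translation": [0, 0, 0.04], "spin": 0}, {"translation": [0, 0, 0.03], "spin": 0}, {"translation": [0, 0, 0.015], "spin": 0}])

```text
time: 23.9
tool_pos: [0.629, -0.0695, 0.0292]
tcp_rot: [-2.343, -2.087, 0.005]
wrist_force: [-0.6, -0.3, -0.1]
width: 0.923
```

Emit:
play_rows(series=[{"translation": [0, 0, 0.005], "spin": 0}, {"translation": [0, 0, 0], "spin": 0}, {"translation": [0, 0, 0], "spin": 0}, {"translation": [0, 0, 0], "spin": 0}])

```text
time: 24.3
tool_pos: [0.634, -0.071, 0.0295]
tcp_rot: [2.345, 2.087, 0.004]
wrist_force: [-0.9, 0.3, -0.2]
width: 0.926
```

Run:
```python
from h import *
delta([.6317,-.0700,.026],-.115)
```

```text
pos [ 0.634  -0.071   0.0295] yhead deg -6.67 F [-0.9  0.3 -0.2] w 0.926 t 24.3
tool shift mm [ 0.7 -2.4  3.5] spin -0.016
```

Emit:
play_rows(series=[{"translation": [0.0007, -0.002, 0.003], "spin": 0}, {"translation": [0, 0, 0], "spin": 0}, {"translation": [0, 0, 0], "spin": 0}])

```text
time: 24.6
tool_pos: [0.6302, -0.0699, 0.0244]
tcp_rot: [2.347, 2.088, 0.0]
wrist_force: [-0.0, -0.4, -0.1]
width: 0.923
```

Emit:
play_rows(series=[{"translation": [0, 0, 0], "spin": 0}, {"translation": [0, 0, 0], "spin": 0}, {"translation": [0, 0, 0], "spin": 0}, {"translation": [0, 0, 0], "spin": 0}, {"translation": [0, 0, 0], "spin": 0}], jaw=-1)

```text
time: 25.1
tool_pos: [0.6309, -0.07, 0.0248]
tcp_rot: [2.346, 2.088, 0.001]
wrist_force: [-0.0, -0.1, 3.3]
width: 0.691
```

Emit:
play_rows(series=[{"translation": [0, 0, 0], "spin": 0}, {"translation": [0, 0, 0], "spin": 0}])

```text
time: 25.3
tool_pos: [0.631, -0.07, 0.0248]
tcp_rot: [2.346, 2.088, 0.001]
wrist_force: [1.7, -0.1, 6.0]
width: 0.693
```

Emit:
play_rows(series=[{"translation": [0, 0, -0.01], "spin": 0}, {"translation": [0, 0, -0.025], "spin": 0}, {"translation": [0, 0, -0.035], "spin": 0}, {"translation": [0, 0, -0.035], "spin": 0}, {"translation": [0, 0, -0.025], "spin": 0}])

```text
time: 25.8
tool_pos: [0.63, -0.0698, 0.156]
tcp_rot: [2.347, 2.088, 0.0]
wrist_force: [0.7, -0.0, -1.9]
width: 0.69
```

Run:
```python
from h import *
delta([.4844,.1262,.15],-.115)
```

```text
pos [ 0.63   -0.0698  0.156 ] yhead deg -6.67 F [ 0.7 -0.  -1.9] w 0.69 t 25.8
tool shift mm [ 177.8 -167.4    6. ] spin -0.016
```

Emit:
play_rows(series=[{"translation": [0.0178, -0.0167, 0], "spin": 0}, {"translation": [0.03, -0.0285, 0], "spin": 0}, {"translation": [0.0338, -0.0318, 0], "spin": 0}, {"translation": [0.0338, -0.0318, 0], "spin": 0}, {"translation": [0.032, -0.0301, 0], "spin": 0}])

```text
time: 26.3
tool_pos: [0.5068, 0.0937, 0.1534]
tcp_rot: [-2.346, -2.087, 0.003]
wrist_force: [0.8, -0.0, -0.9]
width: 0.693
```

Emit:
play_rows(series=[{"translation": [0.0196, -0.0184, 0], "spin": 0}, {"translation": [0.0108, -0.0101, 0], "spin": 0}, {"translation": [0, 0, 0], "spin": 0}, {"translation": [0, 0, 0], "spin": 0}, {"translation": [0, 0, 0.02], "spin": 0}])

```text
time: 26.8
tool_pos: [0.4883, 0.1259, 0.1371]
tcp_rot: [2.345, 2.085, 0.009]
wrist_force: [0.2, -0.5, -1.2]
width: 0.692
```

Emit:
play_rows(series=[{"translation": [0, 0, 0.035], "spin": 0}, {"translation": [0, 0, 0.035], "spin": 0}, {"translation": [0, 0, 0.025], "spin": 0}, {"translation": [0, 0, 0.012], "spin": 0}, {"translation": [0, 0, 0.003], "spin": 0}])

```text
time: 27.3
tool_pos: [0.4841, 0.125, 0.0227]
tcp_rot: [-2.347, -2.086, 0.004]
wrist_force: [0.2, -0.3, -1.3]
width: 0.694
```

Emit:
play_rows(series=[{"translation": [0, 0, 0], "spin": 0}, {"translation": [0, 0, 0], "spin": 0}, {"translation": [0, 0, 0], "spin": 0}])

```text
time: 27.6
tool_pos: [0.4863, 0.1264, 0.0258]
tcp_rot: [2.346, 2.087, 0.004]
wrist_force: [-0.1, -0.2, -1.6]
width: 0.696
```

Run:
```python
from h import *
delta([.4844,.1262,.0178],-.115)
```

```text
pos [0.4863 0.1264 0.0258] yhead deg -6.68 F [-0.1 -0.2 -1.6] w 0.696 t 27.6
tool shift mm [-0.4 -1.8  8. ] spin -0.017
```

Emit:
play_rows(series=[{"translation": [0, -0.001, 0.003], "spin": 0}, {"translation": [0, 0, 0.002], "spin": 0}, {"translation": [0, 0, 0], "spin": 0}, {"translation": [0, 0, 0], "spin": 0}])

```text
time: 28.0
tool_pos: [0.4835, 0.1263, 0.0192]
tcp_rot: [-2.347, -2.089, 0.0]
wrist_force: [0.6, -0.1, -2.0]
width: 0.694
```

Emit:
play_rows(series=[{"translation": [0, 0, 0.001], "spin": 0}, {"translation": [0, 0, 0], "spin": 0}])

```text
time: 28.2
tool_pos: [0.4836, 0.1263, 0.0181]
tcp_rot: [-2.347, -2.089, 0.0]
wrist_force: [-0.6, -0.6, -1.7]
width: 0.693
```

Emit:
play_rows(series=[{"translation": [0, 0, 0.001], "spin": 0}, {"translation": [0, 0, 0], "spin": 0}])

```text
time: 28.4
tool_pos: [0.4838, 0.1263, 0.0178]
tcp_rot: [-2.347, -2.088, 0.0]
wrist_force: [-3.6, -0.8, 4.7]
width: 0.697
```

Contact. I release, rise straight up, back off to get a wide wrist view, and check everything.

Emit:
play_rows(series=[{"translation": [0, 0, 0], "spin": 0}, {"translation": [0, 0, 0], "spin": 0}, {"translation": [0, 0, 0], "spin": 0}, {"translation": [0, 0, 0], "spin": 0}, {"translation": [0, 0, 0], "spin": 0}], jaw=0.85)

```text
time: 28.9
tool_pos: [0.4837, 0.1263, 0.0172]
tcp_rot: [2.347, 2.088, 0.0]
wrist_force: [0.5, -0.4, 0.5]
width: 0.927
```

Emit:
play_rows(series=[{"translation": [0, 0, -0.02], "spin": 0}, {"translation": [0, 0, -0.04], "spin": 0}, {"translation": [0, 0, -0.045], "spin": 0}, {"translation": [0, 0, -0.045], "spin": 0}, {"translation": [0, 0, -0.045], "spin": 0}])

```text
time: 29.4
tool_pos: [0.4833, 0.1262, 0.2139]
tcp_rot: [-2.347, -2.088, 0.0]
wrist_force: [1.1, -0.2, -0.6]
width: 0.924
```

Emit:
play_rows(series=[{"translation": [0, 0.04, -0.03], "spin": 0}, {"translation": [0, 0.04, -0.03], "spin": 0}, {"translation": [0, 0, -0.045], "spin": 0}, {"translation": [0, 0, -0.045], "spin": 0}, {"translation": [0, 0, -0.02], "spin": 0}])

```text
time: 29.9
tool_pos: [0.5649, 0.1171, 0.3875]
tcp_rot: [2.344, 2.086, 0.009]
wrist_force: [-0.1, 0.3, -0.2]
width: 0.924
```

Emit:
play_rows(series=[{"translation": [-0.04, 0, 0], "spin": 0}, {"translation": [-0.03, 0, 0], "spin": 0}, {"translation": [0, 0, 0], "spin": 0}, {"translation": [0, 0, 0], "spin": 0}])

```text
time: 30.3
tool_pos: [0.5549, 0.0472, 0.3821]
tcp_rot: [-2.348, -2.086, -0.0]
wrist_force: [-0.5, 0.1, -0.0]
width: 0.926
```

Run:
```python
from m import *
delta([.55,.05,.4])
c=bot.get_calibration('wrist');w=bot.read_camera('wrist');pickle.dump(c,open('w6.pkl','wb'));cv2.imwrite('pics/w6.png',w)
for n in('scene','side'):cv2.imwrite(f'pics/{n}6.png',bot.read_camera(n))
a=cv2.imread('pics/scene6.png')[90:290,150:390];b=cv2.imread('pics/side6.png')[120:320,160:400]
x0=np.hstack([a,b]);x1=cv2.resize(w,(480,360))
cv2.imwrite('pics/v6.png',cv2.resize(np.vstack([x0,x1[:280]]),None,fx=1.24,fy=1.24,interpolation=2))
h=cv2.cvtColor(w,cv2.COLOR_BGR2HSV);V=h[...,2].astype(int);S=h[...,1].astype(int)
for n,p,z in(('tall',(.4568,-.1122),.098),('sqcap',(.466,-.0327),.08),('jarcap',(.4752,.0467),.088),('low',(.4844,.1262),.064)):
    u,v=proj(c,[[*p,z]])[0].astype(int)
    print(n,p,u,v,h[v,u]); comp((V<45) if 'cap' in n else (S<40)&(abs(V-V[v,u])<20),(u,v),z,c,n)
```

```text
pos [0.5549 0.0472 0.3821] yhead deg -6.76 F [-0.5  0.1 -0. ] w 0.926 t 30.3
tool shift mm [  2.2  -5.2 -17.9] spin None
tall (0.4568, -0.1122) 214 257 [ 43  12 151]
tall area 484 circ [ 0.4606 -0.1272  0.0344] rect [ 461.1 -124.4] [40.6 61.6] 83.3 cent [ 0.4571 -0.1269]
sqcap (0.466, -0.0327) 214 210 [120  10  25]
sqcap area 184 circ [ 0.4652 -0.0331  0.014 ] rect [465.7 -33.4] [27.2 23.9] 80.4 cent [ 0.4655 -0.0329]
jarcap (0.4752, 0.0467) 211 164 [150   9  29]
jarcap area 417 circ [0.4759 0.0464 0.0192] rect [475.8  46.2] [36.6 36. ] 9.7 cent [0.4758 0.0463]
low (0.4844, 0.1262) 211 112 [ 35  10 161]
low area 1134 circ [0.4836 0.1265 0.0313] rect [484.2 126.5] [60.9 58.1] 36.6 cent [0.4835 0.1266]
```

View pics/v6.png

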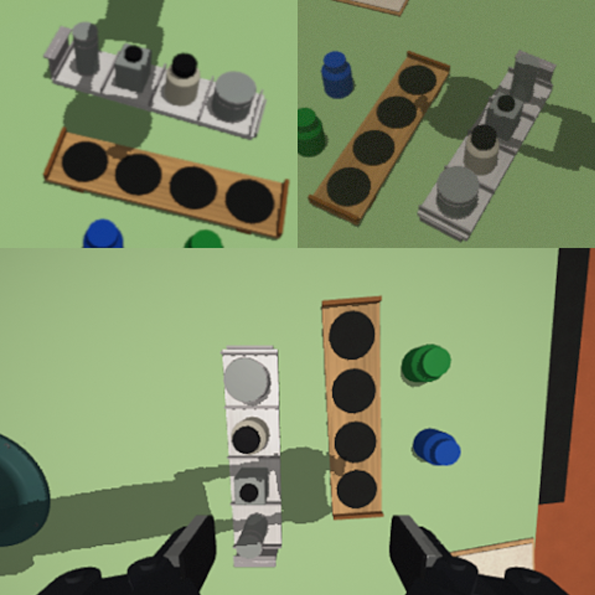

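All four stand upright in the rack in the right order (tall at the tab, then square, jar, low), the board is empty, and the arm is clear. I hand in.

```bash
python3 -c "
from workcell import bot
print(bot.finish_job())"
```

```text
the job is handed in; nothing more can be done
None
```

All four containers now stand upright in the metal rack, and I handed the job in after about 30.5 s of the 99 s allowed. Starting at the tall tab, the order is tall tin, square canister, jar, low tin. Each was lowered until the wrist force showed contact and then released; the largest reading was about 21 N, with the tall tin.

**Placing:** the last wrist view put the square, jar and low tin within about 1 mm of the place centres I had worked out. Those centres rest on my own measurement of the rack. Different image measurements of its x position differed by 2 to 6 mm; I used the clean edge fit plus 1 mm.

**Failed check:** the tall tin could not be measured in that last view because its top merged with the tab's flange. Its position rests on the TCP at release, about 1 to 1.5 mm from its place centre, and on the scene and side pictures, which show it standing in its place.

**Surroundings:** the board is empty, the blue and green look-alikes were not touched, and the arm was well clear of everything when I handed in.

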